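Load a worm shaft in the end-float fixture and tighten to the clutch click

ROBOT

A 6-joint arm with a two-finger parallel gripper is mounted at the origin on a cart in front of the work surface, level with it; the furniture and walls round the work are solid. World frame = base frame: x ahead of the robot, y to its left, z up, the work surface at z = 0. Lengths are in m, angles in degrees, forces in N, time in s.
With the tool pointing down it reaches from about 0.3 to 0.75 m from the base axis. Payload 8.5 kg.
Tool frame: the origin (TCP) lies midway between the tips of the shut fingers; the grasp point (between the pads) lies 19 mm behind it; z points along the fingers, y is the direction in which the jaws open and shut (so a half turn about z gives the same grasp; the last joint's range is limited). The gripper opens to 85 mm and grips with 20 to 120 N. Pads are 22 mm wide; open, the fingers measure 114 mm over their backs; the gripper's body (76 mm by 85 mm) begins 54 mm behind the grasp point. The pads swing forward as they close: fully open they stand 13 mm farther back than shut.
Start: joints at [-78.856, 21.807, 74.336, -0, 83.858, -12.336], TCP at [0.219, -0.504, 0.231] pointing down, gripper open.
Joint ranges: [-178.18, 178.18], [-50.72, 133.34], [12.68, 142.11], [-81.47, 261.47], [9.98, 163.14], [-165.26, 165.26]. Speed limits (degrees/s): [136.94, 136.94, 180, 180, 180, 180].

INTERFACE

Orientations are given as a 3x3 rotation matrix whose columns are the frame's x, y, z axes.
In Python, from rig import env, eyes, close_job gives the robot as it stands.
- The arm moves only by the tool jog_arm, never from a script. Its argument "deltas" is one flat list of numbers, 7 for each row, row after row: the shift along the tool's x, y, z in units of 0.75 m (1.0 is 0.75 m), then the turn, a rotation vector about the tool's x, y, z in units of 180 degrees (1.0 is 180 degrees), then the gripper command: -1 is fully open, 1 is shut, values between are in proportion. In form: [dx, dy, dz, ax, ay, az, fingers, dx, dy, dz, ax, ay, az, fingers, ...]. A call has 1 to 12 rows; each row is the pose to reach, as a shift and turn from the pose commanded when the call began, along the tool's axes at that moment, turning the shorter way round; what a row does not reach only later rows make up. A row lasts 1/12 s, in which the tool goes at most 41.7 mm and 7.16 degrees, less where a joint would pass 70% of its speed; a pose out of reach is approached as far as the arm can. A call with a number of a shift or a turn outside -1 to 1 is refused whole. A call with a gripper value outside its range is refused whole. The fingers move at their own pace and stop on an object; "grip_force" is the grip in N (left out, the last holds). Time passes only in rows, so rows that repeat a pose let the fingers close. It gives the time, the measured TCP pose, the force and the opening at its end, in the units of the state.
- env.observe(): the state, without advancing time (a new reading comes with each control period).
- eyes.get_image(name): name is "scene" or "side" or "wrist"; returns the picture (480x640x3 uint8, red, green, blue); there is no depth.
- eyes.camera_params(name): a dict with "intrinsics" (3x3 intrinsics, pixels), "k1" (the pictures are not rectified: a ray, as slopes to the right and down, at radius r is drawn at 1 + k1 r^2 times it, then the intrinsics apply), "R" (3x3) and "t" (3): a world point X has camera coordinates R X + t; the wrist camera has in their place "mount" (4x4, takes a point from camera to tool coordinates, whose origin is the TCP and whose axes are the flange's). Camera axes: x right, y down, z forward; pixel columns grow to the right and rows downward; lengths in m; the calibration is good to about 2 mm. A picture is of the moment at which its call begins: read the wrist's pose just before it. camera_params takes no time and is no camera call.
- close_job(): hands the job in, once; it reports no verdict.
The state is a dict: "time_s": time; "q": joint angles; "qvel": joint speeds; "joint_efforts": joint torques, N m; "position": TCP position; "tool_rot": TCP orientation; "ft_force": force on the tool from outside, world axes, zero at the start; "wrist_torque": the same for the moment, N m; "grip_width": finger opening in m.
Only numpy, scipy, OpenCV 4.12 (cv2) and the standard library are available. Lean on these libraries where they do the work, as an engineer would, in place of code of your own. Each camera call takes 0.05 s, during which the arm holds its last target.

TASK

Lay the loose worm shaft in the two V-blocks of the fixture, between its end stop and its anvil, and let go of it. Then turn the black bar knob clockwise, re-gripping as needed, until you feel its torque clutch click once, and stop there with the shaft held lightly clamped end to end: driving on past the click crushes the shaft. Leave the other loose parts where they lie and take the hand away.

Things in the scene. Friction and masses are not known exactly. Their poses are not given: they have to be found in the camera images.
- worm_center (a point): Centre of the loose bare-steel worm shaft, on its axis, which is this frame's x axis. 120 mm long (x = -60 to +58 mm); journals of 17 mm diameter at both ends, a threaded middle of 24 mm diameter (x = -23 to +19 mm) to grip. It starts lying flat on the bench, front right, its axis 12 mm above the surface. 0.2 to 0.3 kg. Either way round is right.
- fixture: Fixture screwed to the bench: base plate 250 x 84 mm, 12 mm thick; origin on the bench under the cradle point; x from end stop to knob, z up. At x = -38 and +42 mm two steel V-blocks, 10 mm thick, 90 degree V, mouth 37 mm wide, tips 46 mm up. Between them only the base plate. Flat end-stop face at x = -60 mm; grey knob housing at x = 94 to 150 mm, top 58 mm up.
- cradle (a point): Point on the axis of the V-blocks, 40 mm above the bench; axes as the fixture's. A shaft lying home in the V-blocks has its axis on this frame's x axis. Laid down with its centre at x = +3 to +5 mm it is clear of stop and anvil; tightening slides it against the end stop, its centre then at x = 0 to -2 mm.
- end_stop: Flat face of the end stop, a steel button of 20 mm diameter on the cradle axis; this point is the centre of the face, which looks along the cradle's +x to the shaft's end. The clamp force passes through it.
- anvil: Steel rod, 14 mm diameter, on the cradle axis, coming out of the housing toward the shaft; this point is its ball tip. It advances to the end stop (cradle -x) 6 mm per radian of clockwise knob turn once the drive's slack is taken up, and stays where it is left. At the start its tip is 69 to 71 mm from the cradle point; with the slack, unknown, 2 to 3.5 rad of turn are needed: re-grip.
- knob_grip (a point): Grip point on the vertical axis of the black bar knob on the housing, 87 mm above the bench, 122 mm along the fixture's x. The bar lies along this frame's x axis: 44 mm long, 14 mm thick, its top 12 mm above this point, its foot 23 mm below, on a flange of 44 mm diameter. Grip it across its thickness. Clockwise from above tightens; it runs light (0.02 N m), then moves the anvil at 0.2 N m.
- knob_top (a point): Centre of the knob's top; here is how its clutch feels. With the shaft clamped the torque climbs in 0.2 to 0.3 rad to a peak near 0.32 N m (anvil force 20 N), then the clutch snaps over and it drops at once to nearly zero. Stop there. Turned on, the knob runs light for about 0.25 rad, then climbs again and drives the anvil solidly. The anvil is braked: its force stays on release.
- bearing: Bystander, loose: steel ball bearing lying flat, 62 mm diameter, 16 mm high; origin at the centre of its underside. Leave alone.
- oil_seal: Bystander, loose: black rubber ring lying flat, 50 mm diameter, 9 mm high; origin at the centre of its underside. Leave alone.
- marker: Bystander, loose: paint marker, 136 mm long, 16 mm thick, lying along its y axis; origin at the centre of its underside. Leave alone.
There are look-alikes about, which are no part of the job. Leave any turquoise look-alike of the part that bears worm_center alone.

How it is judged:
By the outcome, as a careful person would: the job done as asked, in the order asked, and still so for the second after the job is handed in, with the robot touching nothing.
It also fails if it takes over 70 s, if anything falls off the work surface, if the arm or the gripper's body presses on something with over 40 N, if the wrist force passes 120 N, or if a joint passes its speed limit or range.

## Working session

There is one attempt and no reset: what is moved stays moved. The work goes in short steps, Python scripts to look and compute and a tool call to move; the robot and the scene stay as the last step left them, time stands still between calls to the robot, and variables do not carry over. Pictures are saved under pics/ and viewed, and the job is handed in when it is done.

Besides the shell and the picture viewer there is one more tool, called after "Emit:" as name(argument=value, ...) on one line, values as JSON. jog_arm: Moves the arm, as the interface text tells. Its arguments: {"type":"object","properties":{"deltas":{"type":"array"},"grip_force":{"type":"number"}},"required":["deltas"]}

```bash
ls; mkdir -p pics
python3 - <<'E'
from rig import env, eyes
import cv2, numpy as np
s=env.observe()
for k,v in s.items(): print(k,np.round(v,4).tolist())
for n in ["scene","side","wrist"]:
    print(n,eyes.camera_params(n))
    cv2.imwrite(f"pics/{n}0.png",eyes.get_image(n)[:,:,::-1])
E
```

```text
pics
time_s 0.0
q [-78.8567, 21.8413, 74.3857, -0.0013, 83.8581, -12.335]
qvel [0.0311, 0.0171, 0.0013, -0.0373, -0.033, -0.0733]
joint_efforts [-0.0007, -44.8463, -23.1283, -0.0003, 0.0047, -0.0]
position [0.2191, -0.5042, 0.2307]
tool_rot [[0.9172, 0.3984, -0.0003], [0.3984, -0.9172, 0.0015], [0.0003, -0.0015, -1.0]]
ft_force [-0.4836, 0.8077, -0.3135]
wrist_torque [0.0575, 0.0002, -0.0116]
grip_width 0.0858
scene {'intrinsics': array([[449.75092394,   0.        , 323.40374848],
       [  0.        , 449.75092394, 233.16190964],
       [  0.        ,   0.        ,   1.        ]]), 'k1': -0.017178976844781167, 'R': array([[ 0.99962092, -0.02747503, -0.00177188],
       [-0.02103543, -0.72063838, -0.69299194],
       [ 0.01776309,  0.69276651, -0.72094315]]), 't': array([-0.49532773, -0.0112323 ,  1.36374462])}
side {'intrinsics': array([[502.3810089 ,   0.        , 322.75514864],
       [  0.        , 502.3810089 , 240.22357012],
       [  0.        ,   0.        ,   1.        ]]), 'k1': -0.10864230924523453, 'R': array([[ 0.82107484, -0.57073211,  0.0100488 ],
       [-0.19037278, -0.29038821, -0.93778083],
       [ 0.53813968,  0.76807522, -0.34708231]]), 't': array([-0.47969037,  0.12835835,  1.34314637])}
wrist {'intrinsics': array([[337.3310323 ,   0.        , 320.61211045],
       [  0.        , 337.3310323 , 235.21312096],
       [  0.        ,   0.        ,   1.        ]]), 'k1': -0.008268526369993838, 'mount': array([[ 4.40428778e-04, -9.64178119e-01, -2.65255276e-01,
         6.73864373e-02],
       [ 9.99999842e-01,  5.17168312e-04, -2.19462783e-04,
         1.09886670e-04],
       [ 3.48782836e-04, -2.65255138e-01,  9.64178194e-01,
        -1.42231826e-01],
       [ 0.00000000e+00,  0.00000000e+00,  0.00000000e+00,
         1.00000000e+00]])}
```

View pics/scene0.png

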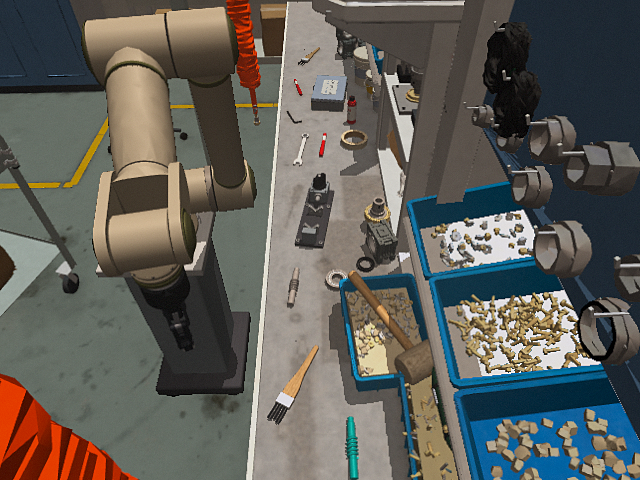

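View pics/side0.png

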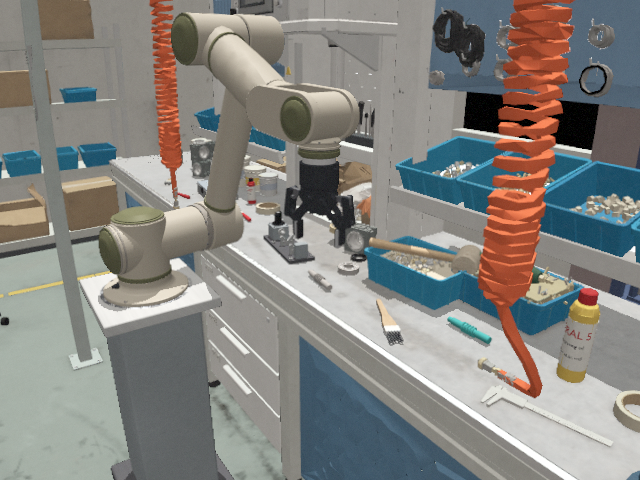

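View pics/wrist0.png

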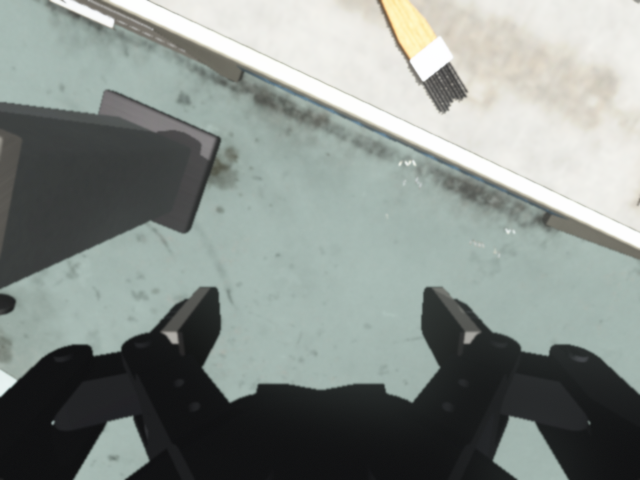

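Candidates for the worm shaft in the scene view: a bare steel shaft at (293,286), a turquoise shaft at (351,447), which is the look-alike to leave alone, and the brush at (295,383). My choice is (293,286), and I'll check it in crops.

```bash
cat > h.py <<'E'
import numpy as np, cv2
from rig import env, eyes
def pose(s): return np.array(s["position"]),np.array(s["tool_rot"])
def ext(name,s=None):
    p=eyes.camera_params(name); K=p["intrinsics"];k1=p["k1"]
    if name=="wrist":
        M=p["mount"]; pos,Rt=pose(s)
        Rwc=Rt@M[:3,:3]; c=pos+Rt@M[:3,3]; R=Rwc.T; t=-R@c
    else: R=p["R"];t=p["t"]
    return K,k1,np.array(R),np.array(t)
def ray(name,uv,s=None):
    K,k1,R,t=ext(name,s)
    d=cv2.undistortPoints(np.array([[uv]],float),K,np.array([k1,0,0,0.]))[0,0]
    return -R.T@t, R.T@np.array([d[0],d[1],1.])
def plane(name,uv,z,s=None):
    c,d=ray(name,uv,s); return c+d*(z-c[2])/d[2]
def proj(name,X,s=None):
    K,k1,R,t=ext(name,s)
    return cv2.projectPoints(np.array(X,float).reshape(-1,3),cv2.Rodrigues(R)[0],t,K,np.array([k1,0,0,0.]))[0][:,0]
def tri(obs):
    A=np.zeros((3,3));b=np.zeros(3)
    for c,d in obs:
        d=d/np.linalg.norm(d);P=np.eye(3)-np.outer(d,d);A+=P;b+=P@c
    return np.linalg.solve(A,b)
def crop(src,u0,v0,w,h,f,out):
    im=cv2.imread(src)[v0:v0+h,u0:u0+w]
    cv2.imwrite(out,cv2.resize(im,None,fx=f,fy=f,interpolation=cv2.INTER_CUBIC))
E
python3 - <<'E'
from h import *
for n,uv,z in [("scene",(293,286),.012),("scene",(351,447),.012),("scene",(291,303),.012),("scene",(296,268),.012),("scene",(320,179),.1),("scene",(310,240),.012),("scene",(335,279),.016),("scene",(366,264),.009)]:
    print(uv,np.round(plane(n,uv,z),3))
crop("pics/scene0.png",270,160,120,160,5 if 0 else 3.7,"pics/c1.png")
crop("pics/side0.png",240,200,160,110,5,"pics/c2.png")
E
```

```text
(293, 286) [ 0.408 -0.235  0.012]
(351, 447) [ 0.534 -0.649  0.012]
(291, 303) [ 0.404 -0.289  0.012]
(296, 268) [ 0.415 -0.173  0.012]
(320, 179) [0.488 0.103 0.1  ]
(310, 240) [ 0.454 -0.068  0.012]
(335, 279) [ 0.521 -0.217  0.016]
(366, 264) [ 0.61  -0.162  0.009]
```

View pics/c1.png

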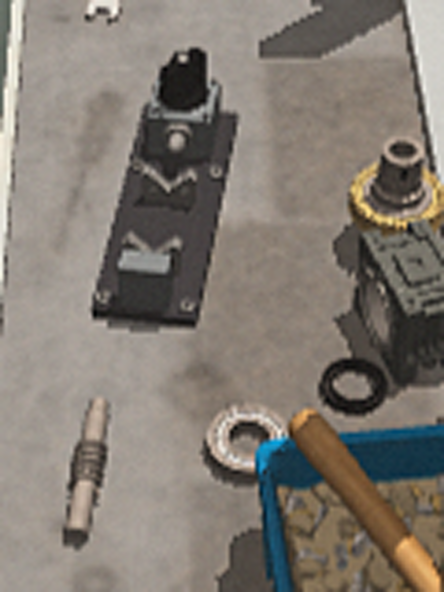

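View pics/c2.png

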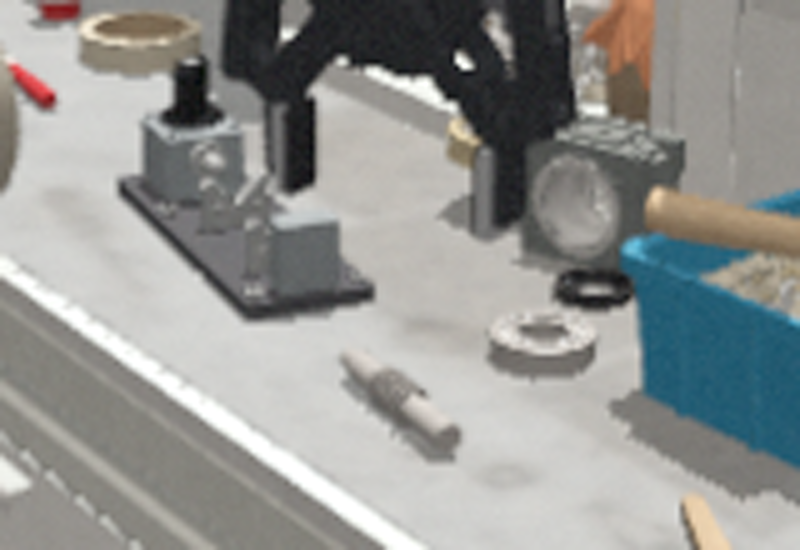

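The bare steel shaft at (293,286), with its threaded middle, is clearly the target. The fixture's end stop is at the near end (-y) and its knob at the far end (+y). Next I'll raise the wrist to a viewpoint that covers both.

Emit:
jog_arm(deltas=[0.529, -0.445, -0.026, 0, 0, -0.369, -1, 0.529, -0.445, -0.026, 0, 0, -0.369, -1, 0.529, -0.445, -0.026, 0, 0, -0.369, -1, 0.529, -0.445, -0.026, 0, 0, -0.369, -1, 0.529, -0.445, -0.026, 0, 0, -0.369, -1, 0.529, -0.445, -0.026, 0, 0, -0.369, -1, 0.529, -0.445, -0.026, 0, 0, -0.369, -1, 0.529, -0.445, -0.026, 0, 0, -0.369, -1, 0.529, -0.445, -0.026, 0, 0, -0.369, -1, 0.529, -0.445, -0.026, 0, 0, -0.369, -1, 0.529, -0.445, -0.026, 0, 0, -0.369, -1, 0.529, -0.445, -0.026, 0, 0, -0.369, -1], grip_force=40)

```text
time_s: 1.15
position: [0.442, -0.0549, 0.2502]
tool_rot: [[0.002, 1.0, 0.0], [1.0, -0.002, -0.0], [-0.0, 0.0, -1.0]]
ft_force: [0.9, -1.3, 1.4]
grip_width: 0.0854
```

Emit:
jog_arm(deltas=[0, 0, 0, 0, 0, 0, -1, 0, 0, 0, 0, 0, 0, -1, 0, 0, 0, 0, 0, 0, -1])

```text
time_s: 1.4
position: [0.4415, -0.0573, 0.2499]
tool_rot: [[0.001, 1.0, -0.001], [1.0, -0.001, -0.0], [-0.0, -0.001, -1.0]]
ft_force: [-0.5, -1.1, 0.9]
grip_width: 0.0853
```

Run:
```python
from h import *
import pickle
s=env.observe(); im=eyes.get_image("wrist")
pickle.dump(s,open("s1.pkl","wb"))
cv2.imwrite("pics/w1.png",im[:,:,::-1])
print(s["position"],s["q"],s["tool_rot"],s["wrist_torque"])
cv2.imwrite("pics/scene1.png",eyes.get_image("scene")[:,:,::-1])
cv2.imwrite("pics/side1.png",eyes.get_image("side")[:,:,::-1])
```

```text
[ 0.44146035 -0.05727004  0.24990618] [-2.26848129e+01  1.03589923e+01  8.76788318e+01 -1.91869572e-02
  8.19920606e+01 -2.26100771e+01] [[ 1.25761466e-03  9.99999024e-01 -6.09118028e-04]
 [ 9.99999204e-01 -1.25767873e-03 -1.04804384e-04]
 [-1.05570357e-04 -6.08985740e-04 -9.99999809e-01]] [-0.02042636 -0.01987011  0.04190776]
```

View pics/w1.png

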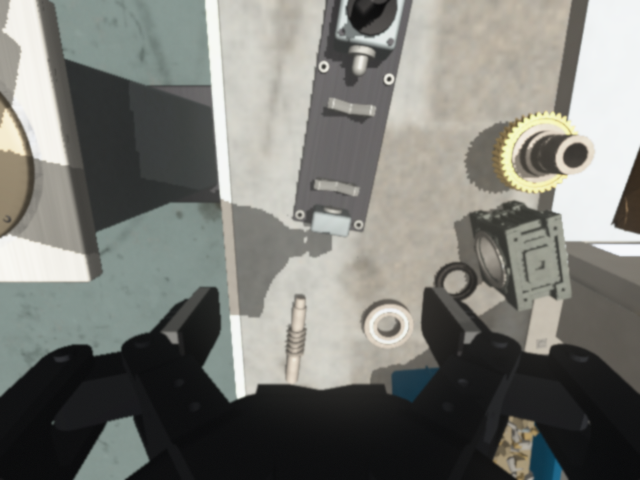

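Run:
```python
from h import *
crop("pics/w1.png",270,0,160,250,2.4,"pics/w1a.png")
crop("pics/w1.png",260,280,80,110,5.4,"pics/w1b.png")
crop("pics/side1.png",220,200,160,110,5,"pics/s1b.png")
```

```text
(no output)
```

View pics/w1a.png

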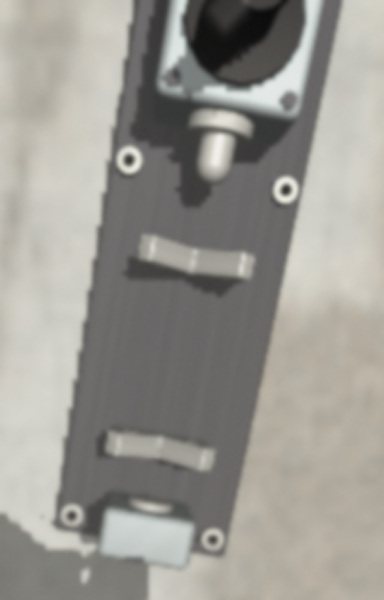

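View pics/w1b.png

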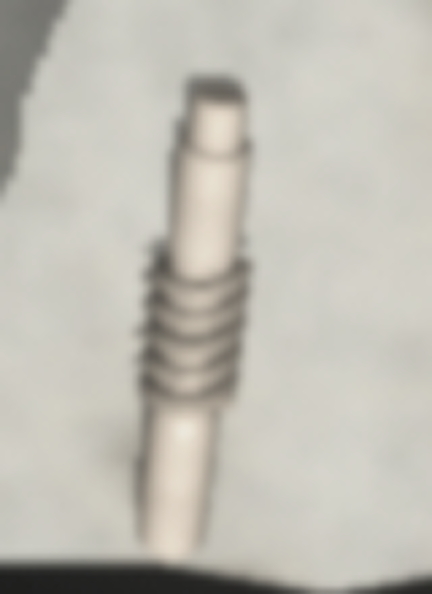

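Run:
```python
from h import *
import pickle
s=pickle.load(open("s1.pkl","rb"))
f=lambda c,z: plane("wrist",(270+c[0]/2.4,c[1]/2.4),z,s)
P={}
for n,c,z in [("vBl",(147,249),.046),("vBr",(246,265),.046),("vAl",(114,443),.046),("vAr",(208,460),.046),
 ("s1",(129,160),.014),("s2",(286,190),.014),("s3",(71,515),.014),("s4",(212,540),.014),("bl",(57,522),.012),("br",(225,556),.012),("anv",(209,182),.040),("stopface",(151,505),.045),("valB",(193,260),.0275),("valA",(160,451),.0275)]:
    P[n]=f(c,z); print(n,np.round(P[n]*1000,1))
d=(P["vBl"]+P["vBr"]-P["vAl"]-P["vAr"])[:2]/2; print("vblocks dist",np.linalg.norm(d),"ang",np.degrees(np.arctan2(d[1],d[0])))
for a,b in [("s3","s1"),("s4","s2"),("valA","valB")]:
    e=(P[b]-P[a])[:2]; print(a,b,np.linalg.norm(e),np.degrees(np.arctan2(e[1],e[0])))
for a,b in [("vAl","vAr"),("vBl","vBr"),("bl","br"),("s1","s2"),("s3","s4")]:
    e=(P[b]-P[a])[:2]; print(a,b,np.linalg.norm(e),np.degrees(np.arctan2(e[1],e[0])))
u=d/np.linalg.norm(d); mA=(P["vAl"]+P["vAr"])[:2]/2; mB=(P["vBl"]+P["vBr"])[:2]/2
print("cradle from A",mA+u*.038,"from B",mB-u*.042)
print("stop x", (P["stopface"][:2]-mA)@u-.038, "anv", (P["anv"][:2]-mA)@u-.038, (P["bl"][:2]-mA)@u-.038)
g=lambda c,z: plane("wrist",(260+c[0]/5.4,280+c[1]/5.4),z,s)
for n,c,z in [("topend",(216,85),.012),("th1",(208,262),.012),("th2",(186,405),.012),("low",(170,550),.012)]:
    P[n]=g(c,z);print(n,np.round(P[n]*1000,1))
e=(P["topend"]-P["low"])[:2];print(np.degrees(np.arctan2(e[1],e[0])),[np.linalg.norm((P["topend"]-P[k])[:2]) for k in("th1","th2")])
```

```text
vBl [451.9  46.   46. ]
vBr [491.8  39.9  46. ]
vAl [438.4 -31.6  46. ]
vAr [478.6 -38.8  46. ]
s1 [444.8  85.   14. ]
s2 [512.4  73.2  14. ]
s3 [417.4 -69.5  14. ]
s4 [484.9 -81.8  14. ]
bl [410.5 -73.4  12. ]
br [491.7 -90.3  12. ]
anv [476.6  71.7  40. ]
stopface [454.4 -58.6  45. ]
valB [471.9  43.5  27.5]
valA [458.9 -37.4  27.5]
vblocks dist 0.07924246881152201 ang 80.31395257275841
s3 s1 0.1569244665939043 79.9505723450672
s4 s2 0.15736161578599786 79.94627198293357
valA valB 0.08190788212533126 80.83332028123998
vAl vAr 0.04087751098415559 -10.246402139766277
vBl vBr 0.040387403491391693 -8.644293434369981
bl br 0.08293177035133967 -11.761228265360241
s1 s2 0.06863045650052572 -9.938785964142696
s3 s4 0.06861919383460313 -10.303779967348953
cradle from A [0.46488703 0.0022689 ] from B [0.46475957 0.00152217]
stop x -0.06176359356515787 anv 0.07045843280917849 -0.0837021187803364
topend [ 416.  -171.7   12. ]
th1 [ 413.4 -217.    12. ]
th2 [ 407.4 -255.5   12. ]
low [ 402.6 -296.6   12. ]
83.84125643735632 [np.float64(0.04534364227913979), np.float64(0.08428706509683552)]
```

Emit:
jog_arm(deltas=[-0.324, -0.042, 0.16, 0, 0, 0.034, -1, -0.324, -0.042, 0.16, 0, 0, 0.034, -1, -0.324, -0.042, 0.16, 0, 0, 0.034, -1, -0.324, -0.042, 0.16, 0, 0, 0.034, -1, -0.324, -0.042, 0.16, 0, 0, 0.034, -1, -0.324, -0.042, 0.16, 0, 0, 0.034, -1, -0.324, -0.042, 0.16, 0, 0, 0.034, -1, -0.324, -0.042, 0.16, 0, 0, 0.034, -1, -0.324, -0.042, 0.16, 0, 0, 0.034, -1, -0.324, -0.042, 0.16, 0, 0, 0.034, -1, -0.324, -0.042, 0.16, 0, 0, 0.034, -1, -0.324, -0.042, 0.16, 0, 0, 0.034, -1])

```text
time_s: 2.55
position: [0.41, -0.2994, 0.1308]
tool_rot: [[0.107, 0.994, 0.001], [0.994, -0.107, -0.001], [-0.001, 0.001, -1.0]]
ft_force: [-0.2, -0.3, -0.5]
grip_width: 0.0854
```

Run:
```python
from h import *
import pickle
s=env.observe(); im=eyes.get_image("wrist")
pickle.dump(s,open("s2.pkl","wb"))
cv2.imwrite("pics/w2.png",im[:,:,::-1])
print(s["position"],np.degrees(np.arctan2(s["tool_rot"][1][0],s["tool_rot"][0][0])),s["qvel"])
```

```text
[ 0.40995586 -0.29941221  0.13082671] 83.83108085923219 [ 0.22727816  0.23663221  0.01923612 -0.04613339 -0.03017628 -0.0654968 ]
```

View pics/w2.png

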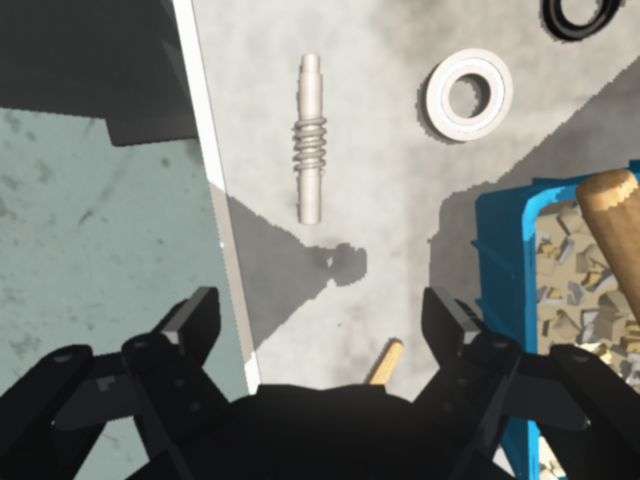

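Run:
```python
from h import *
import pickle
crop("pics/w2.png",270,40,90,195,3,"pics/w2a.png")
s=pickle.load(open("s2.pkl","rb"))
for c in [(311,55),(310.5,84),(310,116),(309.5,170),(309.5,200),(309.5,222)]: print(c,np.round(plane("wrist",c,.012,s)*1000,1))
```

```text
(311, 55) [ 417.2 -173.1   12. ]
(310.5, 84) [ 414.7 -191.8   12. ]
(310, 116) [ 411.8 -213.3   12. ]
(309.5, 170) [ 406.9 -251.9   12. ]
(309.5, 200) [ 404.3 -274.8   12. ]
(309.5, 222) [ 402.2 -292.3   12. ]
```

View pics/w2a.png

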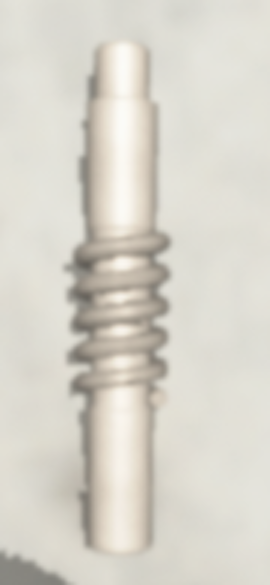

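Emit:
jog_arm(deltas=[0.088, -0.01, 0.06, 0, 0, 0.005, -1, 0.088, -0.01, 0.06, 0, 0, 0.005, -1, 0.088, -0.01, 0.1, 0, 0, 0.005, -1, 0.088, -0.01, 0.14, 0, 0, 0.005, -1, 0.088, -0.01, 0.155, 0, 0, 0.005, -1, 0.088, -0.01, 0.165, 0, 0, 0.005, -1, 0.088, -0.01, 0.17, 0, 0, 0.005, -1, 0.088, -0.01, 0.1717, 0, 0, 0.005, -1, 0.088, -0.01, 0.1717, 0, 0, 0.005, -1, 0.088, -0.01, 0.1717, 0, 0, 0.005, -1])

```text
time_s: 3.43
position: [0.4098, -0.234, 0.0021]
tool_rot: [[0.124, 0.992, 0.001], [0.992, -0.124, -0.001], [-0.001, 0.001, -1.0]]
ft_force: [-0.6, -0.3, -0.2]
grip_width: 0.0852
```

Run:
```python
from h import *
s=env.observe(); im=eyes.get_image("wrist")
cv2.imwrite("pics/w3.png",im[:,:,::-1])
cv2.imwrite("pics/side3.png",eyes.get_image("side")[:,:,::-1])
crop("pics/side3.png",260,200,160,120,5,"pics/s3b.png")
print(s["position"],np.degrees(np.arctan2(s["tool_rot"][1][0],s["tool_rot"][0][0])),s["ft_force"])
```

```text
[ 0.4098352  -0.23396342  0.00214054] 82.88301724244388 [-0.62280876 -0.30517907 -0.17821025]
```

View pics/w3.png

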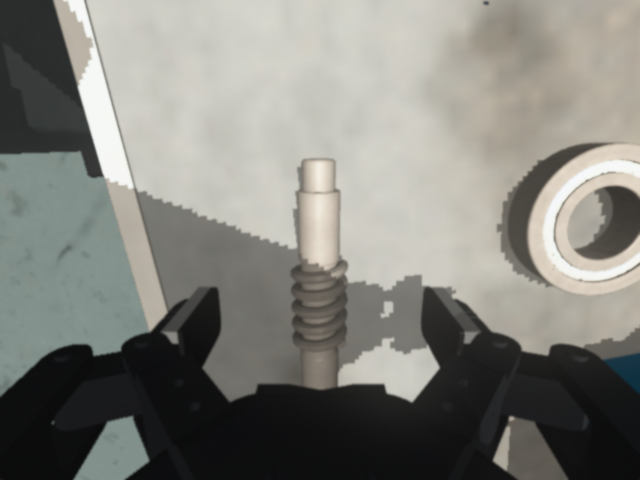

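View pics/s3b.png

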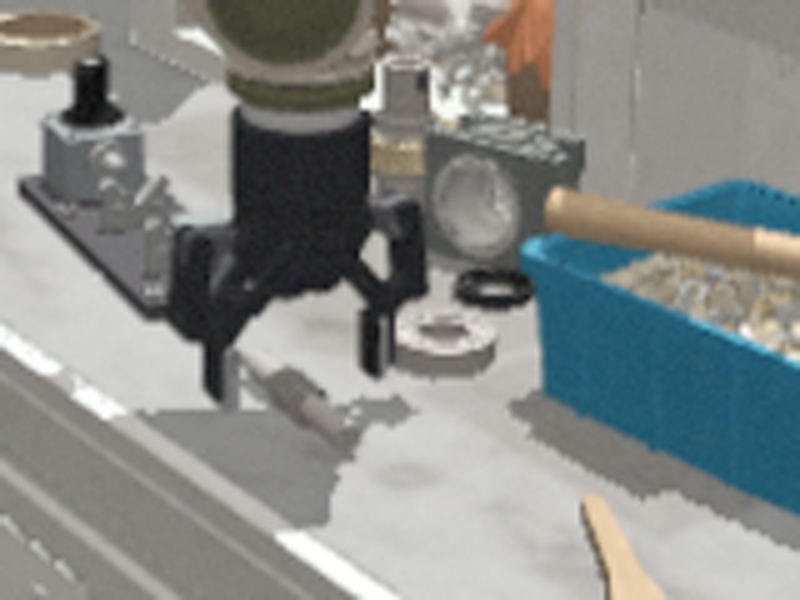

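Emit:
jog_arm(deltas=[0, 0, 0, 0, 0, 0, 1, 0, 0, 0, 0, 0, 0, 1, 0, 0, 0, 0, 0, 0, 1, 0, 0, 0, 0, 0, 0, 1, 0, 0, 0, 0, 0, 0, 1, 0, 0, 0, 0, 0, 0, 1, 0, 0, 0, 0, 0, 0, 1, 0, 0, 0, 0, 0, 0, 1, 0, 0, 0, 0, 0, 0, 1, 0, 0, 0, 0, 0, 0, 1], grip_force=60)

```text
time_s: 4.37
position: [0.4095, -0.2336, 0.0016]
tool_rot: [[0.124, 0.992, 0.0], [0.992, -0.124, -0.0], [-0.0, 0.0, -1.0]]
ft_force: [-0.5, 0.6, 4.9]
grip_width: 0.0219
```

Run:
```python
from h import *
import pickle
s=env.observe(); im=eyes.get_image("wrist")
pickle.dump(s,open("s4.pkl","wb"))
cv2.imwrite("pics/w4.png",im[:,:,::-1])
print(s["position"],s["grip_width"],s["ft_force"])
```

```text
[ 0.40951185 -0.23362764  0.00163947] 0.021936702215212354 [-0.51841434  0.64080383  4.92938666]
```

View pics/w4.png

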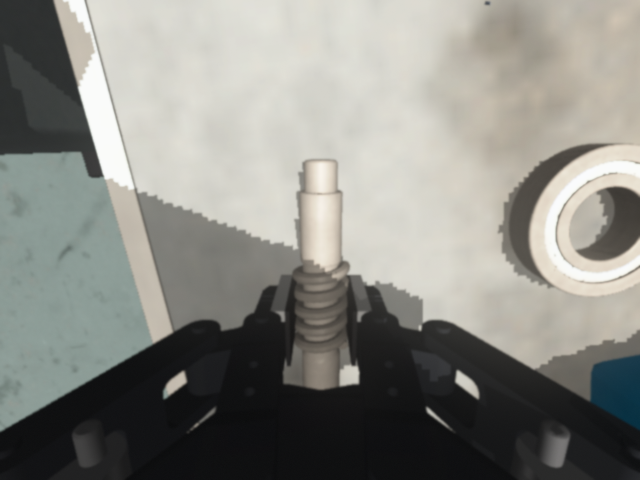

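Emit:
jog_arm(deltas=[0, 0, -0.01, 0, 0, 0, 1, 0, 0, -0.03, 0, 0, 0, 1, 0, 0, -0.06, 0, 0, 0, 1, 0, 0, -0.09, 0, 0, 0, 1, 0, 0, -0.12, 0, 0, 0, 1, 0.02, 0.002, -0.145, 0, 0, 0, 1, 0.05, 0.005, -0.163, 0, 0, 0.004, 1, 0.08, 0.0085, -0.17, 0, 0, 0.006, 1, 0.12, 0.013, -0.171, 0, 0, 0.008, 1, 0.16, 0.017, -0.171, 0, 0, 0.012, 1, 0.2, 0.0213, -0.171, 0, 0, 0.016, 1, 0.24, 0.0256, -0.171, 0, 0, 0.016, 1])

```text
time_s: 5.42
position: [0.4505, -0.0558, 0.1297]
tool_rot: [[0.175, 0.985, -0.001], [0.985, -0.175, 0.0], [0.0, -0.001, -1.0]]
ft_force: [0.8, 0.7, -2.6]
grip_width: 0.0219
```

Emit:
jog_arm(deltas=[0.03, 0, 0, 0, 0, 0, 1, 0.05, 0, 0, 0, 0, 0, 1, 0.055, 0, 0, 0, 0, 0, 1, 0.055, 0, 0, 0, 0, 0, 1, 0.055, 0, 0, 0, 0, 0, 1])

```text
time_s: 5.83
position: [0.4578, -0.0172, 0.1296]
tool_rot: [[0.174, 0.985, -0.0], [0.985, -0.174, -0.0], [-0.0, -0.0, -1.0]]
ft_force: [0.7, 0.6, -2.7]
grip_width: 0.0219
```

Run:
```python
from h import *
import pickle
s=env.observe(); im=eyes.get_image("wrist")
pickle.dump(s,open("s5.pkl","wb"))
cv2.imwrite("pics/w5.png",im[:,:,::-1])
print(s["position"],s["grip_width"],s["ft_force"],np.degrees(np.arctan2(s["tool_rot"][1][0],s["tool_rot"][0][0])))
```

```text
[ 0.45780228 -0.01722272  0.12960707] 0.02192411238589789 [ 0.7424609   0.60808281 -2.70881066] 80.00684997976774
```

View pics/w5.png

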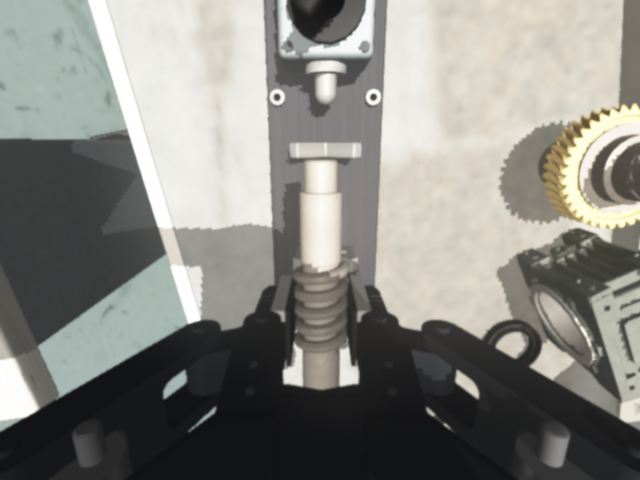

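Run:
```python
from h import *
import pickle
crop("pics/w5.png",250,40,140,180,3.3,"pics/w5a.png")
s=pickle.load(open("s5.pkl","rb")); pos,R=pose(s)
c0=np.array([.4648,.002]); a=np.radians(80); ux=np.array([np.cos(a),np.sin(a)]);uy=np.array([-ux[1],ux[0]])
for n,c,z in [("s1",(277.5,97.5),.014),("s2",(374,97),.014),("vl",(290,151),.046),("vr",(361,150),.046),("anv",(325,104),.04),("tip",(320.5,160),pos[2]+.0104),("shaftmid",(320.5,240),pos[2]+.0104)]:
    P=plane("wrist",c,z,s); d=P[:2]-c0; print(n,np.round(P*1000,1),"fix",np.round(1000*np.array([d@ux,d@uy]),1),"tool",np.round(1000*(R.T@(P-pos)),1))
```

```text
s1 [444.7  84.8  14. ] fix [78.1 34.1] tool [ 98.2 -30.5 115.6]
s2 [512.6  73.2  14. ] fix [ 78.4 -34.7] tool [ 98.6  38.3 115.6]
vl [449.2  47.1  46. ] fix [41.7 23.2] tool [ 61.9 -19.6  83.6]
vr [494.7  39.7  46. ] fix [ 42.3 -22.9] tool [62.5 26.5 83.6]
anv [476.6  72.   40. ] fix [71.   0.5] tool [91.2  3.1 89.6]
tip [468.7  42.5 140. ] fix [40.5  3.2] tool [ 60.7   0.4 -10.4]
shaftmid [463.2  11.1 140. ] fix [8.7 3.2] tool [ 28.9   0.4 -10.4]
```

View pics/w5a.png

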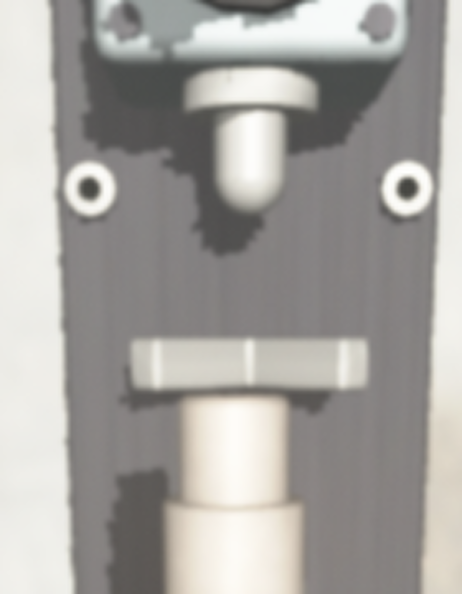

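Emit:
jog_arm(deltas=[0.015, 0.0043, 0, 0, 0, 0, 1, 0.0284, 0.0043, 0.02, 0, 0, 0, 1, 0.0284, 0.0043, 0.045, 0, 0, 0, 1, 0.0284, 0.0043, 0.07, 0, 0, 0, 1, 0.0284, 0.0043, 0.09, 0, 0, 0, 1, 0.0284, 0.0043, 0.105, 0, 0, 0, 1, 0.0284, 0.0043, 0.115, 0, 0, 0, 1, 0.0284, 0.0043, 0.119, 0, 0, 0, 1, 0.0284, 0.0043, 0.1195, 0, 0, 0, 1, 0.0284, 0.0043, 0.1195, 0, 0, 0, 1])

```text
time_s: 6.72
position: [0.4651, 0.0033, 0.0404]
tool_rot: [[0.174, 0.985, 0.001], [0.985, -0.174, -0.0], [-0.0, 0.001, -1.0]]
ft_force: [-0.2, 0.1, -1.8]
grip_width: 0.0221
```

Run:
```python
from h import *
import pickle
s=env.observe(); im=eyes.get_image("wrist")
pickle.dump(s,open("s6.pkl","wb"))
cv2.imwrite("pics/w6.png",im[:,:,::-1])
print(s["position"],s["grip_width"],s["ft_force"],np.degrees(np.arctan2(s["tool_rot"][1][0],s["tool_rot"][0][0])))
for n,b in [("side",(210,190,160,120,5)),("scene",(270,150,130,110,5.4))]:
    cv2.imwrite(f"pics/{n}6.png",eyes.get_image(n)[:,:,::-1]); crop(f"pics/{n}6.png",*b,f"pics/{n}6c.png")
```

```text
[0.46512118 0.00328221 0.0403537 ] 0.022079117841081627 [-0.22046507  0.05691953 -1.81400357] 79.97173278121514
```

View pics/w6.png

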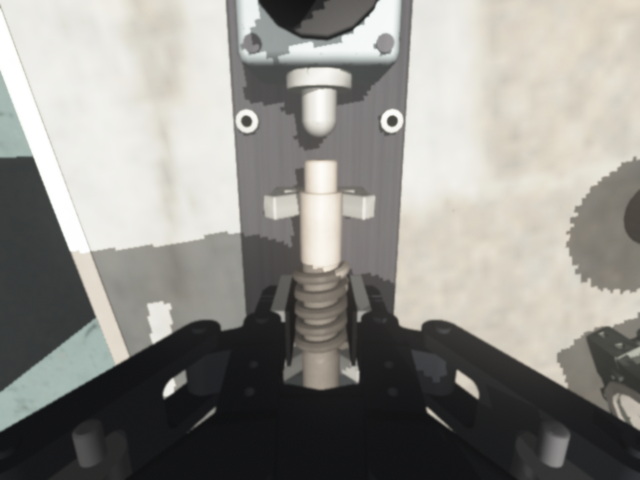

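View pics/side6c.png

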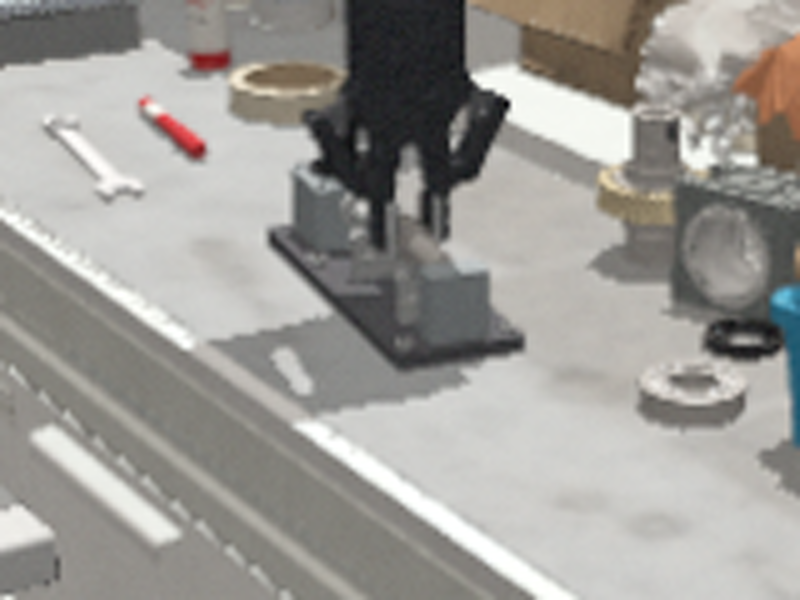

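View pics/scene6c.png

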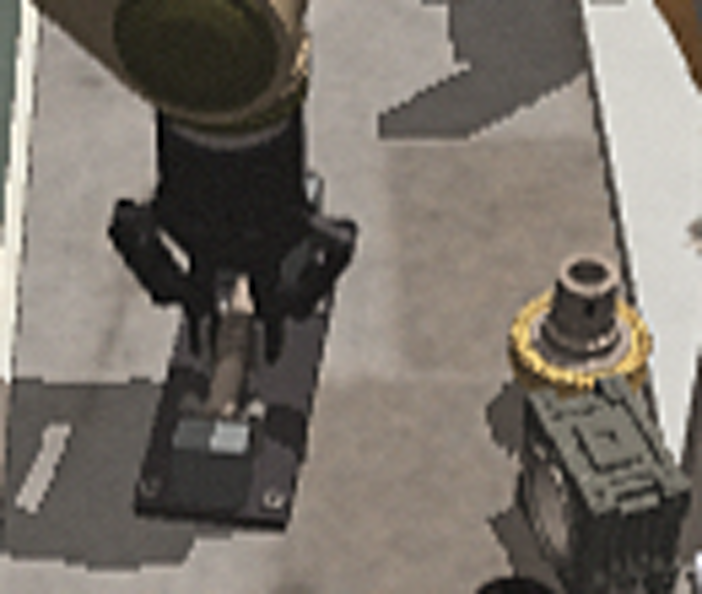

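Emit:
jog_arm(deltas=[0, 0, 0.003, 0, 0, 0, 1, 0, 0, 0.006, 0, 0, 0, 1, 0, 0, 0.009, 0, 0, 0, 1, 0, 0, 0.011, 0, 0, 0, 1, 0, 0, 0.0128, 0, 0, 0, 1, 0, 0, 0.0128, 0, 0, 0, 1, 0, 0, 0.0128, 0, 0, 0, 1])

```text
time_s: 7.45
position: [0.4648, 0.0037, 0.0303]
tool_rot: [[0.174, 0.985, -0.0], [0.985, -0.174, 0.0], [0.0, -0.0, -1.0]]
ft_force: [-0.8, -0.4, -2.9]
grip_width: 0.0219
```

No contact yet, so I'll lower in small steps.

Emit:
jog_arm(deltas=[0, 0, 0.0007, 0, 0, 0, 1, 0, 0, 0.0013, 0, 0, 0, 1, 0, 0, 0.0013, 0, 0, 0, 1])

```text
time_s: 7.7
position: [0.465, 0.0036, 0.03]
tool_rot: [[0.174, 0.985, 0.001], [0.985, -0.174, -0.0], [-0.0, 0.001, -1.0]]
ft_force: [-1.7, 0.8, 4.8]
grip_width: 0.0218
```

Emit:
jog_arm(deltas=[0, 0, 0, 0, 0, 0, 0.3, 0, 0, 0, 0, 0, 0, 0.1, 0, 0, 0, 0, 0, 0, -0.3, 0, 0, 0, 0, 0, 0, -0.6, 0, 0, 0, 0, 0, 0, -0.6, 0, 0, 0, 0, 0, 0, -0.6, 0, 0, -0.02, 0, 0, 0, -0.6, 0, 0, -0.06, 0, 0, 0, -0.6, 0, 0, -0.1, 0, 0, 0, -0.6, 0, 0, -0.14, 0, 0, 0, -0.6, 0, 0, -0.16, 0, 0, 0, -0.6, 0, 0, -0.16, 0, 0, 0, -0.6])

```text
time_s: 8.7
position: [0.4662, 0.0034, 0.1525]
tool_rot: [[0.173, 0.985, 0.006], [0.985, -0.173, -0.002], [-0.0, 0.007, -1.0]]
ft_force: [0.4, -0.4, 1.1]
grip_width: 0.068
```

Run:
```python
from h import *
import pickle
s=env.observe(); im=eyes.get_image("wrist")
pickle.dump(s,open("s7.pkl","wb"))
cv2.imwrite("pics/w7.png",im[:,:,::-1])
print(s["position"],s["grip_width"],s["ft_force"],s["q"])
```

```text
[0.4662332  0.00338112 0.15248093] 0.06795819072145963 [ 0.39297405 -0.42898195  1.12683033] [-1.41813916e+01  1.80078080e+01  9.47966621e+01  4.16838078e-04
  6.68180935e+01 -4.19131064e+00]
```

View pics/w7.png

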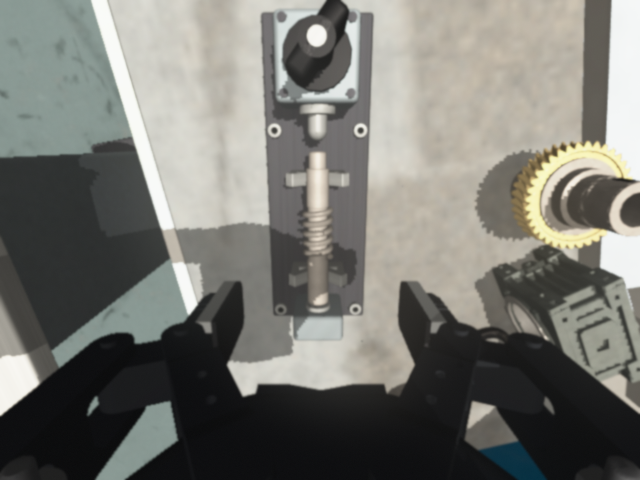

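Emit:
jog_arm(deltas=[0.03, 0, -0.03, 0, 0, 0, -1, 0.06, 0, -0.05, 0, 0, 0, -1, 0.06, 0, -0.05, 0, 0, 0, -1, 0.06, 0, -0.05, 0, 0, 0, -1, 0.06, 0, -0.05, 0, 0, 0, -1, 0.06, 0, -0.05, 0, 0, 0, -1])

```text
time_s: 9.25
position: [0.4721, 0.0474, 0.1855]
tool_rot: [[0.174, 0.985, -0.003], [0.985, -0.174, 0.0], [-0.0, -0.003, -1.0]]
ft_force: [-1.1, 0.0, 0.1]
grip_width: 0.0855
```

Run:
```python
from h import *
import pickle
s=env.observe(); im=eyes.get_image("wrist")
pickle.dump(s,open("s8.pkl","wb"))
cv2.imwrite("pics/w8.png",im[:,:,::-1])
print(s["position"],s["grip_width"],s["ft_force"],s["q"])
crop("pics/w8.png",240,20,170,260,2.3,"pics/w8a.png")
```

```text
[0.4720517  0.04743656 0.18551574] 0.08548923474357457 [-1.10769796  0.04336958  0.12495401] [-8.59611858e+00  1.67908791e+01  9.02509480e+01 -9.19004597e-03
  7.31159409e+01  1.44591299e+00]
```

View pics/w8.png

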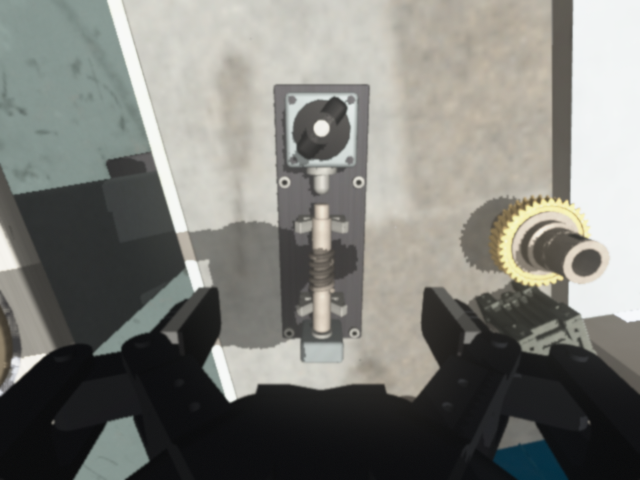

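View pics/w8a.png

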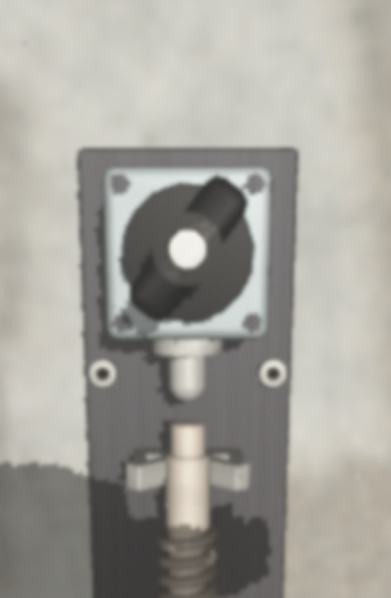

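Run:
```python
from h import *
import pickle
s=pickle.load(open("s8.pkl","rb"));pos,R=pose(s)
im=cv2.imread("pics/w8.png"); g=cv2.cvtColor(im,cv2.COLOR_BGR2GRAY)
r=g[90:170,285:360]
crop("pics/w8.png",285,90,75,75,8,"pics/w8k.png")
# white dot
m=(r>200).astype(np.uint8); n,l,st,ce=cv2.connectedComponentsWithStats(m)
for i in range(1,n):
    if 60<st[i][4]<400: print("dot",st[i],ce[i]+[285,90])
for th in (35,40,45,50,55):
    m=(r<th).astype(np.uint8); cs,_=cv2.findContours(m,0,1); c=max(cs,key=cv2.contourArea)
    (cx,cy),(w,h),a=cv2.minAreaRect(c)
    b=cv2.boxPoints(((cx+285,cy+90),(w,h),a))
    P=np.array([plane("wrist",tuple(p),.099,s) for p in b]); e=[P[1]-P[0],P[2]-P[1]]
    L=[np.linalg.norm(x) for x in e]; k=int(np.argmax(L)); print(th,"centre",P.mean(0)[:2],"size",np.round(L,4),"world ang",np.degrees(np.arctan2(e[k][1],e[k][0])))
print("dot w",plane("wrist",(321,127.8),.099,s))
```

```text
dot [ 29  31  15  15 179] [321.07821229 127.89385475]Traceback (most recent call last):
  File "<stdin>", line 12, in <module>
ValueError: max() iterable argument is empty
```

View pics/w8k.png

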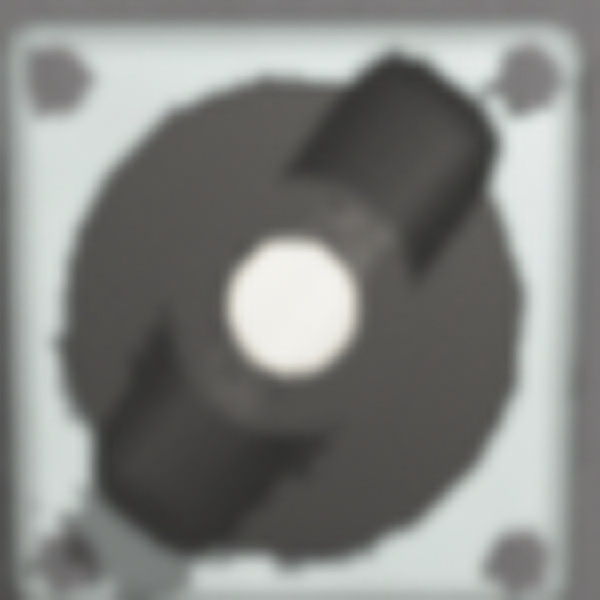

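Run:
```python
from h import *
import pickle
s=pickle.load(open("s8.pkl","rb"));pos,R=pose(s)
f=lambda c,z:plane("wrist",(285+c[0]/8,90+c[1]/8),z,s)
dot=f((290,305),.099);print("dot",dot, "pred",np.array([.4648,.002])+.122*np.array([np.cos(np.radians(80)),np.sin(np.radians(80))]))
print("tool delta",R.T@(dot-pos))
a,b=f((447,95),.099),f((140,500),.099);e=a-b;print(np.linalg.norm(e),np.degrees(np.arctan2(e[1],e[0])),(a+b)/2)
S=[.0,0]
ux=np.array([np.cos(np.radians(80)),np.sin(np.radians(80))]);c0=np.array([.4648,.002])
for n,c,z in [("tip",(240+187/2.3,20+424/2.3),.045),("tail",(321,332),.045),("anv",(240+186/2.3,20+399/2.3),.04),("stop",(321,338),.05)]:
    P=plane("wrist",c,z,s);print(n,P,(P[:2]-c0)@ux)
```

```text
dot [0.48577977 0.12235157 0.099     ] pred [0.48598508 0.12214655]
tool delta [0.07618034 0.00069615 0.08649718]
0.039917643194640084 41.56406685021224 [0.48587923 0.12262895 0.099     ]
tip [0.47538869 0.06370021 0.045     ] 0.06260155683574267
tail [ 0.45397368 -0.05630657  0.045     ] -0.05930073575534059
anv [0.4764895 0.0721537 0.04     ] 0.07111777145720119
stop [ 0.4534215  -0.05951833  0.05      ] -0.06255958471785848
```

Emit:
jog_arm(deltas=[0.1016, 0.001, 0, 0, 0, -0.79, -1, 0.1016, 0.001, 0, 0, 0, -0.79, -1, 0.1016, 0.001, 0, 0, 0, -0.79, -1, 0.1016, 0.001, 0, 0, 0, -0.79, -1, 0.1016, 0.001, 0, 0, 0, -0.79, -1, 0.1016, 0.001, 0, 0, 0, -0.79, -1, 0.1016, 0.001, 0, 0, 0, -0.79, -1, 0.1016, 0.001, 0, 0, 0, -0.79, -1, 0.1016, 0.001, 0, 0, 0, -0.79, -1, 0.1016, 0.001, 0, 0, 0, -0.79, -1, 0.1016, 0.001, 0, 0, 0, -0.79, -1, 0.1016, 0.001, 0, 0, 0, -0.79, -1])

```text
time_s: 10.3
position: [0.4865, 0.1222, 0.1861]
tool_rot: [[-0.971, 0.238, -0.001], [0.238, 0.971, -0.0], [0.001, -0.0, -1.0]]
ft_force: [1.1, 0.1, -0.5]
grip_width: 0.0852
```

```bash
cat > st.py <<'E'
from h import *
s=env.observe();R=np.array(s["tool_rot"])
print(round(s["time_s"],2),np.round(s["position"],4),"ang %.2f"%np.degrees(np.arctan2(R[1,0],R[0,0])),"F",np.round(s["ft_force"],1),"T",np.round(s["wrist_torque"],3),"q6 %.1f"%s["q"][5],"w %.4f"%s["grip_width"])
E
python3 st.py
```

```text
10.3 [0.4865 0.1222 0.1861] ang 166.24 F [ 1.1  0.1 -0.5] T [ 0.019  0.02  -0.008] q6 -75.7 w 0.0852
```

Emit:
jog_arm(deltas=[0, 0, 0, 0, 0, -0.313, -1, 0, 0, 0, 0, 0, -0.313, -1, 0, 0, 0, 0, 0, -0.313, -1, 0, 0, 0.02, 0, 0, -0.313, -1, 0, 0, 0.05, 0, 0, -0.313, -1, 0, 0, 0.08, 0, 0, -0.313, -1, 0, 0, 0.11, 0, 0, -0.313, -1, 0, 0, 0.13, 0, 0, -0.313, -1, 0, 0, 0.145, 0, 0, -0.313, -1, 0, 0, 0.151, 0, 0, -0.313, -1, 0, 0, 0.152, 0, 0, -0.313, -1, 0, 0, 0.152, 0, 0, -0.313, -1])

```text
time_s: 11.3
position: [0.4867, 0.1226, 0.0729]
tool_rot: [[-0.741, -0.672, -0.0], [-0.672, 0.741, -0.0], [0.0, 0.0, -1.0]]
ft_force: [0.3, 0.5, 0.1]
grip_width: 0.0858
```

```bash
cat > look.py <<'E'
import sys
from h import *
import pickle
k=sys.argv[1]
s=env.observe(); pickle.dump(s,open(f"s{k}.pkl","wb"))
cv2.imwrite(f"pics/w{k}.png",eyes.get_image("wrist")[:,:,::-1])
E
python3 st.py; python3 look.py 9
```

```text
11.3 [0.4867 0.1226 0.0729] ang -137.78 F [0.3 0.5 0.1] T [ 0.007 -0.007  0.02 ] q6 -131.6 w 0.0858
```

View pics/w9.png

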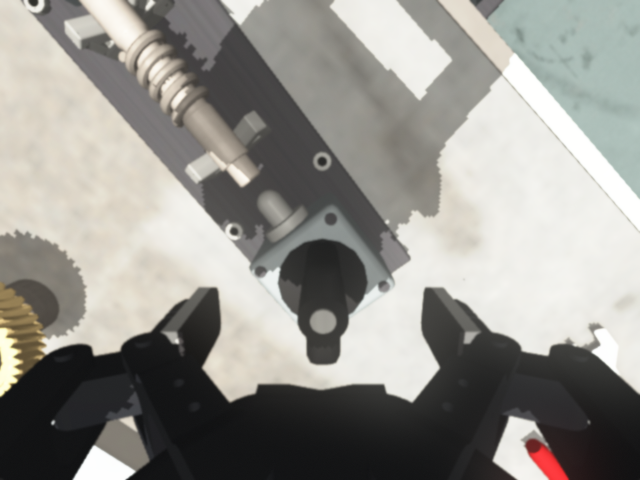

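Emit:
jog_arm(deltas=[0, 0, 0, 0, 0, 0, 1, 0, 0, 0, 0, 0, 0, 1, 0, 0, 0, 0, 0, 0, 1, 0, 0, 0, 0, 0, 0, 1, 0, 0, 0, 0, 0, 0, 1, 0, 0, 0, 0, 0, 0, 1, 0, 0, 0, 0, 0, 0, 1, 0, 0, 0, 0, 0, 0, 1, 0, 0, 0, 0, 0, 0, 1, 0, 0, 0, 0, 0, 0, 1, 0, 0, 0, 0, 0, 0, 1], grip_force=60)

```text
time_s: 12.27
position: [0.4865, 0.1232, 0.0732]
tool_rot: [[-0.74, -0.673, -0.0], [-0.673, 0.74, 0.0], [-0.0, 0.0, -1.0]]
ft_force: [-2.2, 2.2, 5.7]
grip_width: 0.0127
```

```bash
python3 st.py; python3 st.py
```

```text
12.27 [0.4865 0.1232 0.0732] ang -137.71 F [-2.2  2.2  5.7] T [0.457 0.372 0.046] q6 -131.7 w 0.0127
12.27 [0.4865 0.1232 0.0732] ang -137.71 F [-2.2  2.2  5.7] T [0.457 0.372 0.046] q6 -131.7 w 0.0127
```

Emit:
jog_arm(deltas=[0, 0, 0, 0, 0, 0.0278, 1, 0, 0, 0, 0, 0, 0.0556, 1, 0, 0, 0, 0, 0, 0.0833, 1, 0, 0, 0, 0, 0, 0.1111, 1, 0, 0, 0, 0, 0, 0.1389, 1, 0, 0, 0, 0, 0, 0.1667, 1, 0, 0, 0, 0, 0, 0.1944, 1, 0, 0, 0, 0, 0, 0.2222, 1])

```text
time_s: 12.93
position: [0.4868, 0.1224, 0.0732]
tool_rot: [[-0.999, -0.036, 0.0], [-0.036, 0.999, -0.001], [-0.0, -0.001, -1.0]]
ft_force: [-1.8, -2.7, 4.8]
grip_width: 0.0127
```

```bash
python3 st.py;python3 look.py 10
```

```text
12.93 [0.4868 0.1224 0.0732] ang -177.94 F [-1.8 -2.7  4.8] T [-0.485  0.367  0.011] q6 -91.4 w 0.0127
```

View pics/w10.png

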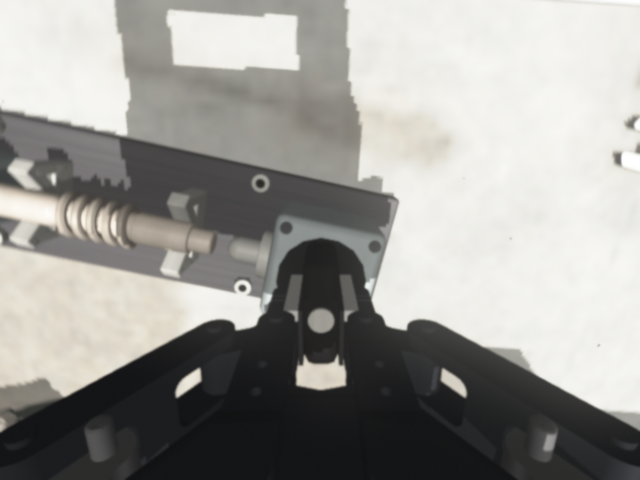

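Emit:
jog_arm(deltas=[0, 0, 0, 0, 0, 0.0278, 1, 0, 0, 0, 0, 0, 0.0556, 1, 0, 0, 0, 0, 0, 0.0833, 1, 0, 0, 0, 0, 0, 0.1111, 1, 0, 0, 0, 0, 0, 0.1389, 1, 0, 0, 0, 0, 0, 0.1667, 1])

```text
time_s: 13.48
position: [0.4866, 0.1219, 0.0732]
tool_rot: [[-0.884, 0.468, -0.0], [0.468, 0.884, -0.002], [-0.001, -0.002, -1.0]]
ft_force: [-2.6, -5.7, 5.5]
grip_width: 0.0127
```

```bash
python3 st.py
```

```text
13.48 [0.4866 0.1219 0.0732] ang 152.09 F [-2.6 -5.7  5.5] T [-1.123  0.497  0.215] q6 -61.4 w 0.0127
```

Emit:
jog_arm(deltas=[0, 0, 0, 0, 0, 0.0278, 1, 0, 0, 0, 0, 0, 0.0556, 1, 0, 0, 0, 0, 0, 0.0833, 1, 0, 0, 0, 0, 0, 0.1111, 1, 0, 0, 0, 0, 0, 0.1389, 1, 0, 0, 0, 0, 0, 0.1667, 1, 0, 0, 0, 0, 0, 0.1944, 1, 0, 0, 0, 0, 0, 0.2222, 1, 0, 0, 0, 0, 0, 0.2222, 1])

```text
time_s: 14.23
position: [0.4859, 0.1214, 0.0732]
tool_rot: [[-0.376, 0.927, -0.002], [0.927, 0.376, -0.003], [-0.002, -0.003, -1.0]]
ft_force: [-5.4, -8.9, 7.6]
grip_width: 0.0127
```

```bash
python3 st.py;python3 look.py 11
```

```text
14.23 [0.4859 0.1214 0.0732] ang 112.08 F [-5.4 -8.9  7.6] T [-1.639  0.972  0.164] q6 -21.4 w 0.0127
```

View pics/w11.png

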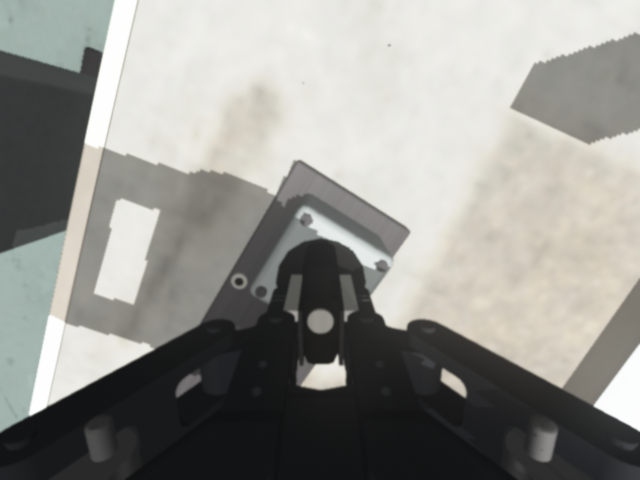

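Emit:
jog_arm(deltas=[-0.0005, -0.0009, 0, 0, 0, 0.0278, 1, -0.001, -0.0018, 0, 0, 0, 0.0556, 1, -0.001, -0.0018, 0, 0, 0, 0.0833, 1, -0.001, -0.0018, 0, 0, 0, 0.1111, 1])

```text
time_s: 14.62
position: [0.4855, 0.1211, 0.0732]
tool_rot: [[-0.036, 0.999, -0.0], [0.999, 0.036, -0.001], [-0.001, -0.0, -1.0]]
ft_force: [-3.7, -1.9, 6.2]
grip_width: 0.013
```

```bash
python3 st.py
python3 - <<'E'
from h import *
for n,b in [("side",(210,190,110,80,7)),("scene",(270,150,90,90,6))]:
    cv2.imwrite(f"pics/{n}12.png",eyes.get_image(n)[:,:,::-1]); crop(f"pics/{n}12.png",*b,f"pics/{n}12c.png")
E
```

```text
14.62 [0.4855 0.1211 0.0732] ang 92.08 F [-3.7 -1.9  6.2] T [-0.442  0.651  0.248] q6 -1.6 w 0.0130
```

View pics/side12c.png

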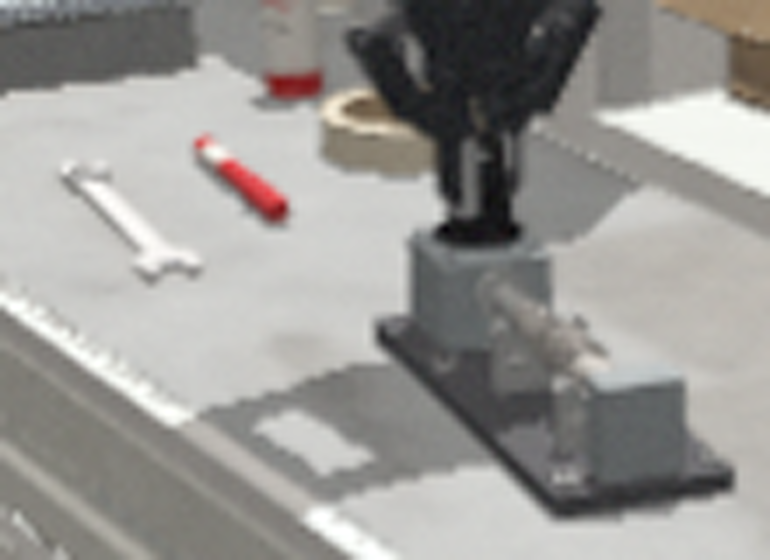

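View pics/scene12c.png

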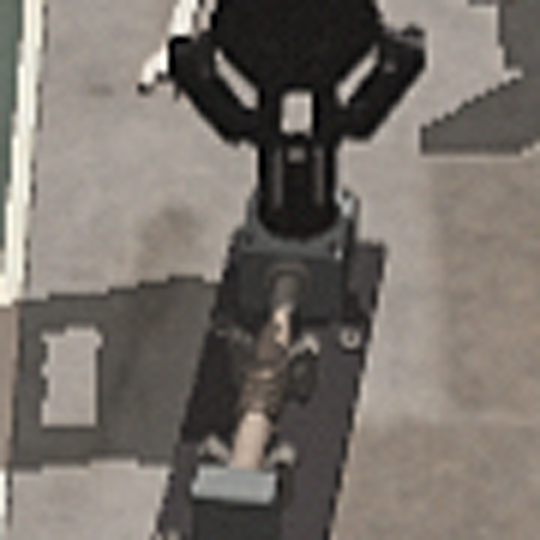

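Emit:
jog_arm(deltas=[0, -0.0006, 0, 0, 0, 0.0167, 1, 0, -0.0006, 0, 0, 0, 0.0333, 1, 0, -0.0006, 0, 0, 0, 0.0333, 1])

```text
time_s: 14.97
position: [0.4852, 0.1212, 0.0732]
tool_rot: [[0.067, 0.998, 0.0], [0.998, -0.067, -0.001], [-0.001, 0.0, -1.0]]
ft_force: [-2.1, -1.3, 6.0]
grip_width: 0.0128
```

```bash
python3 st.py
```

```text
14.97 [0.4852 0.1212 0.0732] ang 86.17 F [-2.1 -1.3  6. ] T [-0.407  0.38   0.202] q6 4.3 w 0.0128
```

Emit:
jog_arm(deltas=[0, 0, 0, 0, 0, 0.0167, 1, 0, 0, 0, 0, 0, 0.0278, 1, 0, 0, 0, 0, 0, 0.0278, 1])

```text
time_s: 15.22
position: [0.4852, 0.1212, 0.0732]
tool_rot: [[0.153, 0.988, -0.0], [0.988, -0.153, -0.001], [-0.001, 0.0, -1.0]]
ft_force: [-2.3, -3.4, 5.0]
grip_width: 0.013
```

```bash
python3 st.py
```

```text
15.22 [0.4852 0.1212 0.0732] ang 81.22 F [-2.3 -3.4  5. ] T [-0.39   0.475  0.164] q6 9.3 w 0.0130
```

Emit:
jog_arm(deltas=[0, 0, 0, 0, 0, 0.0222, 1, 0, 0, 0, 0, 0, 0.0222, 1])

```text
time_s: 15.38
position: [0.4851, 0.1212, 0.0732]
tool_rot: [[0.223, 0.975, -0.0], [0.975, -0.223, -0.001], [-0.001, -0.0, -1.0]]
ft_force: [-2.0, -2.0, 5.7]
grip_width: 0.0129
```

```bash
python3 st.py
```

```text
15.38 [0.4851 0.1212 0.0732] ang 77.14 F [-2.  -2.   5.7] T [-0.403  0.469  0.176] q6 13.4 w 0.0129
```

Emit:
jog_arm(deltas=[0, 0, 0, 0, 0, 0.0222, 1, 0, 0, 0, 0, 0, 0.0222, 1])

```text
time_s: 15.55
position: [0.485, 0.1212, 0.0732]
tool_rot: [[0.29, 0.957, -0.0], [0.957, -0.29, -0.001], [-0.001, -0.0, -1.0]]
ft_force: [-3.2, -2.1, 6.1]
grip_width: 0.0129
```

```bash
python3 st.py
```

```text
15.55 [0.485  0.1212 0.0732] ang 73.14 F [-3.2 -2.1  6.1] T [-0.34   0.619  0.122] q6 17.4 w 0.0129
```

Emit:
jog_arm(deltas=[0, 0, 0, 0, 0, 0.0222, 1, 0, 0, 0, 0, 0, 0.0222, 1])

```text
time_s: 15.72
position: [0.4849, 0.1213, 0.0732]
tool_rot: [[0.356, 0.934, -0.001], [0.934, -0.356, -0.001], [-0.001, -0.0, -1.0]]
ft_force: [-3.3, -2.9, 5.5]
grip_width: 0.0129
```

```bash
python3 st.py
```

```text
15.72 [0.4849 0.1213 0.0732] ang 69.14 F [-3.3 -2.9  5.5] T [-0.379  0.614  0.17 ] q6 21.4 w 0.0129
```

Emit:
jog_arm(deltas=[0, 0, 0, 0, 0, 0.0222, 1, 0, 0, 0, 0, 0, 0.0222, 1])

```text
time_s: 15.88
position: [0.4848, 0.1213, 0.0732]
tool_rot: [[0.42, 0.907, -0.001], [0.907, -0.42, -0.001], [-0.001, -0.0, -1.0]]
ft_force: [-3.3, -2.0, 7.0]
grip_width: 0.0129
```

```bash
python3 st.py
```

```text
15.88 [0.4848 0.1213 0.0732] ang 65.15 F [-3.3 -2.   7. ] T [-0.291  0.61   0.189] q6 25.4 w 0.0129
```

Emit:
jog_arm(deltas=[0, 0, 0, 0, 0, 0.0222, 1, 0, 0, 0, 0, 0, 0.0222, 1])

```text
time_s: 16.05
position: [0.4848, 0.1213, 0.0732]
tool_rot: [[0.483, 0.876, -0.001], [0.876, -0.483, -0.001], [-0.001, -0.0, -1.0]]
ft_force: [-3.6, -2.3, 7.2]
grip_width: 0.0132
```

```bash
python3 st.py
```

```text
16.05 [0.4848 0.1213 0.0732] ang 61.15 F [-3.6 -2.3  7.2] T [-0.242  0.683  0.17 ] q6 29.4 w 0.0132
```

Emit:
jog_arm(deltas=[0, 0, 0, 0, 0, 0.0167, 1, 0, 0, 0, 0, 0, 0.0167, 1])

```text
time_s: 16.22
position: [0.4847, 0.1214, 0.0732]
tool_rot: [[0.527, 0.85, -0.001], [0.85, -0.527, -0.001], [-0.001, -0.0, -1.0]]
ft_force: [-4.2, -1.6, 6.4]
grip_width: 0.0126
```

```bash
python3 st.py
```

```text
16.22 [0.4847 0.1214 0.0732] ang 58.19 F [-4.2 -1.6  6.4] T [-0.188  0.767  0.187] q6 32.3 w 0.0126
```

Emit:
jog_arm(deltas=[0, 0, 0, 0, 0, 0.0167, 1, 0, 0, 0, 0, 0, 0.0167, 1])

```text
time_s: 16.38
position: [0.4847, 0.1214, 0.0732]
tool_rot: [[0.571, 0.821, -0.001], [0.821, -0.571, -0.001], [-0.001, -0.001, -1.0]]
ft_force: [-4.5, -0.5, 7.8]
grip_width: 0.0132
```

```bash
python3 st.py
```

```text
16.38 [0.4847 0.1214 0.0732] ang 55.19 F [-4.5 -0.5  7.8] T [-0.155  0.756  0.169] q6 35.3 w 0.0132
```

Emit:
jog_arm(deltas=[0, 0, 0, 0, 0, 0.0167, 1, 0, 0, 0, 0, 0, 0.0167, 1])

```text
time_s: 16.55
position: [0.4846, 0.1214, 0.0732]
tool_rot: [[0.613, 0.79, -0.001], [0.79, -0.613, -0.001], [-0.001, -0.001, -1.0]]
ft_force: [-4.4, -0.3, 7.3]
grip_width: 0.0131
```

```bash
python3 st.py
```

```text
16.55 [0.4846 0.1214 0.0732] ang 52.19 F [-4.4 -0.3  7.3] T [-0.128  0.853  0.187] q6 38.3 w 0.0131
```

Emit:
jog_arm(deltas=[0, 0, 0, 0, 0, 0.0167, 1, 0, 0, 0, 0, 0, 0.0167, 1])

```text
time_s: 16.72
position: [0.4846, 0.1215, 0.0731]
tool_rot: [[0.654, 0.757, -0.001], [0.757, -0.654, -0.001], [-0.001, -0.001, -1.0]]
ft_force: [-5.0, -0.1, 7.8]
grip_width: 0.0132
```

```bash
python3 st.py
```

```text
16.72 [0.4846 0.1215 0.0731] ang 49.18 F [-5.  -0.1  7.8] T [-0.096  0.837  0.212] q6 41.3 w 0.0132
```

Emit:
jog_arm(deltas=[0, 0, 0, 0, 0, 0.0167, 1, 0, 0, 0, 0, 0, 0.0167, 1])

```text
time_s: 16.88
position: [0.4845, 0.1215, 0.0731]
tool_rot: [[0.693, 0.721, -0.001], [0.721, -0.693, -0.001], [-0.001, -0.001, -1.0]]
ft_force: [-4.7, -0.8, 7.8]
grip_width: 0.0133
```

```bash
python3 st.py
```

```text
16.88 [0.4845 0.1215 0.0731] ang 46.17 F [-4.7 -0.8  7.8] T [-0.043  0.816  0.183] q6 44.3 w 0.0133
```

Emit:
jog_arm(deltas=[0, 0, 0, 0, 0, 0.0167, 1, 0, 0, 0, 0, 0, 0.0167, 1])

```text
time_s: 17.05
position: [0.4845, 0.1216, 0.0731]
tool_rot: [[0.729, 0.684, -0.002], [0.684, -0.729, -0.0], [-0.001, -0.001, -1.0]]
ft_force: [-5.5, 0.4, 7.6]
grip_width: 0.013
```

```bash
python3 st.py
```

```text
17.05 [0.4845 0.1216 0.0731] ang 43.17 F [-5.5  0.4  7.6] T [0.018 0.875 0.197] q6 47.3 w 0.0130
```

Emit:
jog_arm(deltas=[-0.0006, -0.0005, 0, 0, 0, 0.0167, 1, -0.0006, -0.0005, 0, 0, 0, 0.0167, 1])

```text
time_s: 17.22
position: [0.4844, 0.1216, 0.0732]
tool_rot: [[0.764, 0.645, -0.0], [0.645, -0.764, -0.0], [-0.0, 0.0, -1.0]]
ft_force: [-2.4, 0.5, 5.5]
grip_width: 0.0127
```

```bash
python3 st.py
```

```text
17.22 [0.4844 0.1216 0.0732] ang 40.16 F [-2.4  0.5  5.5] T [0.106 0.499 0.241] q6 50.3 w 0.0127
```

Emit:
jog_arm(deltas=[0, 0, 0, 0, 0, 0.0167, 1, 0, 0, 0, 0, 0, 0.0167, 1])

```text
time_s: 17.38
position: [0.4844, 0.1216, 0.0732]
tool_rot: [[0.797, 0.604, -0.0], [0.604, -0.797, -0.0], [-0.0, -0.0, -1.0]]
ft_force: [-4.2, 0.6, 6.3]
grip_width: 0.0128
```

```bash
python3 st.py
```

```text
17.38 [0.4844 0.1216 0.0732] ang 37.15 F [-4.2  0.6  6.3] T [0.179 0.545 0.234] q6 53.4 w 0.0128
```

Emit:
jog_arm(deltas=[0, 0, 0, 0, 0, 0.0139, 1, 0, 0, 0, 0, 0, 0.0139, 1])

```text
time_s: 17.55
position: [0.4843, 0.1217, 0.0732]
tool_rot: [[0.822, 0.569, -0.001], [0.569, -0.822, -0.0], [-0.0, -0.0, -1.0]]
ft_force: [-2.9, 0.8, 5.6]
grip_width: 0.0131
```

```bash
python3 st.py
```

```text
17.55 [0.4843 0.1217 0.0732] ang 34.68 F [-2.9  0.8  5.6] T [0.246 0.549 0.249] q6 55.8 w 0.0131
```

Emit:
jog_arm(deltas=[0, 0, 0, 0, 0, 0.0139, 1, 0, 0, 0, 0, 0, 0.0139, 1])

```text
time_s: 17.72
position: [0.4843, 0.1217, 0.0732]
tool_rot: [[0.846, 0.533, -0.0], [0.533, -0.846, -0.0], [-0.0, -0.0, -1.0]]
ft_force: [-3.7, 1.1, 6.4]
grip_width: 0.0127
```

```bash
python3 st.py
```

```text
17.72 [0.4843 0.1217 0.0732] ang 32.18 F [-3.7  1.1  6.4] T [0.272 0.538 0.247] q6 58.3 w 0.0127
```

Torque is climbing, now about 0.25 N m. I'll carry on in 2.5° steps and read the torque after each one.

Emit:
jog_arm(deltas=[0, 0, 0, 0, 0, 0.0139, 1, 0, 0, 0, 0, 0, 0.0139, 1])

```text
time_s: 17.88
position: [0.4843, 0.1218, 0.0732]
tool_rot: [[0.869, 0.495, -0.001], [0.495, -0.869, 0.0], [-0.0, -0.0, -1.0]]
ft_force: [-3.3, 1.2, 5.8]
grip_width: 0.0132
```

```bash
python3 st.py
```

```text
17.88 [0.4843 0.1218 0.0732] ang 29.68 F [-3.3  1.2  5.8] T [0.41  0.56  0.355] q6 60.8 w 0.0132
```

Emit:
jog_arm(deltas=[0, 0, 0, 0, 0, 0.0139, 1, 0, 0, 0, 0, 0, 0.0139, 1])

```text
time_s: 18.05
position: [0.4842, 0.1218, 0.0732]
tool_rot: [[0.89, 0.457, -0.001], [0.457, -0.89, 0.0], [-0.0, -0.0, -1.0]]
ft_force: [-3.9, 1.8, 6.3]
grip_width: 0.0131
```

```bash
python3 st.py
```

```text
18.05 [0.4842 0.1218 0.0732] ang 27.18 F [-3.9  1.8  6.3] T [0.476 0.581 0.322] q6 63.3 w 0.0131
```

Torque is near the expected peak, so I'll go one step at a time.

Emit:
jog_arm(deltas=[0, 0, 0, 0, 0, 0.0111, 1, 0, 0, 0, 0, 0, 0.0111, 1])

```text
time_s: 18.22
position: [0.4843, 0.1219, 0.0732]
tool_rot: [[0.905, 0.425, -0.001], [0.425, -0.905, 0.0], [-0.0, -0.001, -1.0]]
ft_force: [-5.4, 4.7, 6.5]
grip_width: 0.0126
```

```bash
python3 st.py
```

```text
18.22 [0.4843 0.1219 0.0732] ang 25.17 F [-5.4  4.7  6.5] T [ 0.828  1.13  -0.015] q6 65.3 w 0.0126
```

The torque dropped from 0.32 to about 0, so the clutch has clicked. I'll stop turning, open the fingers and lift straight up.

Emit:
jog_arm(deltas=[0, 0, 0, 0, 0, 0, 0.5, 0, 0, 0, 0, 0, 0, 0, 0, 0, 0, 0, 0, 0, -0.5, 0, 0, 0, 0, 0, 0, -1, 0, 0, 0, 0, 0, 0, -1, 0, 0, 0, 0, 0, 0, -1, 0, 0, -0.02, 0, 0, 0, -1, 0, 0, -0.06, 0, 0, 0, -1, 0, 0, -0.1, 0, 0, 0, -1, 0, 0, -0.14, 0, 0, 0, -1, 0, 0, -0.17, 0, 0, 0, -1, 0, 0, -0.17, 0, 0, 0, -1])

```text
time_s: 19.22
position: [0.4864, 0.1217, 0.2049]
tool_rot: [[0.904, 0.427, 0.009], [0.427, -0.904, 0.0], [0.008, 0.004, -1.0]]
ft_force: [1.1, -0.1, 0.5]
grip_width: 0.0853
```

```bash
python3 st.py
```

```text
19.22 [0.4864 0.1217 0.2049] ang 25.26 F [ 1.1 -0.1  0.5] T [ 0.024 -0.051  0.013] q6 65.2 w 0.0853
```

Emit:
jog_arm(deltas=[-0.087, 0.124, -0.06, 0, 0, -0.304, -1, -0.087, 0.124, -0.06, 0, 0, -0.304, -1, -0.087, 0.124, -0.06, 0, 0, -0.304, -1, -0.087, 0.124, -0.06, 0, 0, -0.304, -1, -0.087, 0.124, -0.06, 0, 0, -0.304, -1, -0.087, 0.124, -0.06, 0, 0, -0.304, -1, -0.087, 0.124, -0.06, 0, 0, -0.304, -1, -0.087, 0.124, -0.06, 0, 0, -0.304, -1, -0.087, 0.124, -0.06, 0, 0, -0.304, -1, -0.087, 0.124, -0.06, 0, 0, -0.304, -1, -0.087, 0.124, -0.06, 0, 0, -0.304, -1])

```text
time_s: 20.13
position: [0.4652, 0.0097, 0.2451]
tool_rot: [[0.178, 0.984, -0.0], [0.984, -0.178, 0.0], [0.0, -0.001, -1.0]]
ft_force: [-0.4, -0.7, 0.4]
grip_width: 0.0853
```

```bash
python3 st.py; python3 look.py 20
python3 - <<'E'
from h import *
crop("pics/w20.png",260,60,120,240,2.5,"pics/w20a.png")
E
```

```text
20.13 [0.4652 0.0097 0.2451] ang 79.77 F [-0.4 -0.7  0.4] T [-0.053  0.031  0.03 ] q6 -3.2 w 0.0853
```

View pics/w20.png

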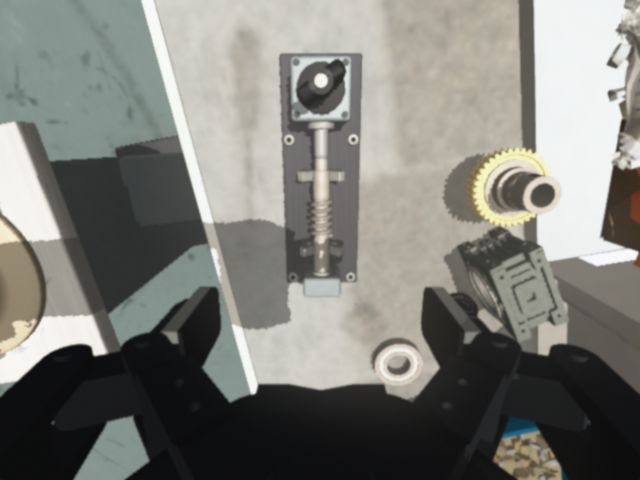

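View pics/w20a.png

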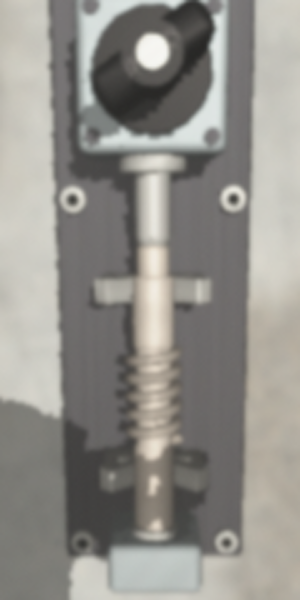

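Run:
```python
from h import *
import pickle
s=pickle.load(open("s20.pkl","rb"))
ux=np.array([np.cos(np.radians(80)),np.sin(np.radians(80))]);c0=np.array([.4648,.002]);uy=np.array([-ux[1],ux[0]])
for n,c,z in [("joint",(260+152/2.5,60+246/2.5),.045),("vl",(260+95/2.5,60+291/2.5),.046),("bearing",(398,363),.016)]:
    P=plane("wrist",c,z,s);print(n,np.round(P,4),"fix",np.round([(P[:2]-c0)@ux,(P[:2]-c0)@uy],4))
from rig import close_job
close_job()
```

```text
joint [0.4747 0.0609 0.045 ] fix [0.0597 0.0005]
vl [0.4491 0.0477 0.046 ] fix [0.0422 0.0234]
bearing [ 0.5263 -0.2083  0.016 ] fix [-0.1965 -0.0971]
the job is handed in; nothing more can be done
```

The worm shaft is lying in both V-blocks, lightly clamped between the end stop and the anvil. I handed the job in at about 20 s with the hand clear of everything.

- **Shaft:** I gripped the bare-steel worm shaft by its thread, set it down until I felt light contact, and let go.
- **Knob:** I turned it clockwise about 197° in a single grip, so no re-grip was needed. Knob torque ran near zero, then about 0.2 N m. It climbed to 0.32–0.36 N m, then dropped to about 0. I stopped within that 2° step, opened the fingers and lifted away.
- **Final picture:** The shaft lies in both V-blocks with the anvil against its end. That contact measured +59.7 mm along the fixture, where about 58 is expected, and 0.5 mm off the axis. The difference is within what the camera calibration allows.
- **Bystanders:** I never touched the bearing, seal, marker or the turquoise look-alike. In the last view the bearing measured within about 10 mm of my rough first estimate. I did not re-measure the others.
- **Disagreements:**
  - The knob axis was about 1–2 mm off from where I first measured it. That put side forces of up to about 10 N on the wrist, and I corrected it during the turn.
  - The shaft also measured 120–122 mm long in the pictures, against 118 mm from its end coordinates.

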